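Dock the receiver plate and screw the dispenser spout over its cup

ROBOT

A 6-joint arm with a two-finger parallel gripper is mounted at the origin on the work surface. World frame = base frame: x ahead of the robot, y to its left, z up, the work surface at z = 0. Lengths are in m, angles in rad, forces in N, time in s.
With the tool pointing down it reaches from about 0.35 to 0.775 m from the base axis. Payload 7.3 kg.
Tool frame: the origin (TCP) lies on the mounting face of the last link; the fingertips stand 178 mm ahead of it and the grasp point (between the pads) lies 159 mm ahead of it (robot.tcp_to_tips is the distance from the TCP to the fingertips, in m); z points along the fingers, y is the direction in which the jaws open and shut (so a half turn about z gives the same grasp; the last joint's range is limited). The gripper opens to 92 mm and grips with 3 to 60 N. Pads are 19 mm wide; open, the fingers measure 130 mm over their backs; the gripper's body (75 mm by 190 mm) begins 47 mm behind the grasp point.
Start: joints at [-1.322, 0.342, 1.524, -0, 1.275, -0.146], TCP at [0.202, -0.485, 0.405] pointing down, gripper open.
Joint ranges: [-2.53, 2.53], [-0.77, 2.02], [0.04, 2.7], [-1, 4.14], [0.28, 2.66], [-3.11, 3.11]. Speed limits (rad/s): [2.57, 2.57, 3.14, 3.14, 3.14, 3.14].

INTERFACE

Orientations are given as [roll, pitch, yaw] about the fixed x, y, z axes, in that order (R = Rz(yaw) Ry(pitch) Rx(roll)).
In Python, from cell import robot, viewer gives the robot as it stands.
- The arm moves only by the shell command python3 -m creep 'ROWS' [OPENING] [FORCE]. ROWS is JSON, a list that holds one entry, the list of rows, each a list of 6 numbers: the shift along the world's x, y, z in mm, then the turn, a rotation vector about the world's x, y, z in degrees. A call has 1 to 5 rows; each row shifts and turns the pose as measured when the row begins; what a row does not reach is not made up. A row lasts 1/12 s, in which the tool goes at most 41.7 mm and 7.16 degrees, less where a joint would pass 70% of its speed; a pose out of reach is approached as far as the arm can. A call with a gripper value outside its range is refused whole. OPENING is the closure, from -1 (fully open) to 1 (shut), set as the call begins (- or left out, the last holds). The fingers move at their own pace and stop on an object; FORCE is the grip in N (left out, the last holds). Time passes only in rows, so rows that do not move let the fingers close. It gives the time, the measured TCP pose, the force and the opening at its end, in the units of the state.
- robot.observe(): the state, without advancing time (a new reading comes with each control period).
- viewer.read_camera(name): name is "scene" or "top"; returns the picture (480x640x3 uint8, blue, green, red); there is no depth.
- viewer.camera_model(name): a dict with "fx", "fy", "cx", "cy" (pixels), "k1" (the pictures are not rectified: a ray, as slopes to the right and down, at radius r is drawn at 1 + k1 r^2 times it, then the intrinsics apply), "pose" (4x4, takes a point from camera to world coordinates). Camera axes: x right, y up, looking along -z (the intrinsics and any distortion apply to the point x, -y, -z); pixel columns grow to the right and rows downward; lengths in m; the calibration is good to about 2 mm. A picture is of the moment at which its call begins. camera_model takes no time and is no camera call.
- robot.hand_in(): hands the job in, once; it reports no verdict.
The state is a dict: "time": time; "qpos": joint angles; "qvel": joint speeds; "joint_efforts": joint torques, N m; "tool_pos": TCP position; "tool_rot": TCP orientation; "contact_force": force on the tool from outside, world axes, zero at the start; "torque": the same for the moment, N m; "opening": finger opening in m.
Only numpy, scipy, OpenCV 4.12 (cv2) and the standard library are available. Lean on these libraries where they do the work, as an engineer would, in place of code of your own. Each camera call takes 0.05 s, during which the arm holds its last target. There are 200 camera calls.

TASK

Lower the aluminium receiver plate over the two pins of the dispensing stand until it lies flush, and let go of it. Then screw the dispenser head clockwise until the nozzle at the end of its orange spout stands over the middle of the plate's green cup: stop there, do not run on past it or tighten it to the end of its thread, and leave the other bench things where they are.

Things in the scene. Friction and masses are not known exactly. Their poses are not given: they have to be found in the camera images.
- stand: Stand fixed to the bench: white slab 215 x 100 x 12 mm bearing an amber bottle (56 mm diameter, blue foot ring 68 mm), on which the dispenser head is screwed, and two steel pins. Origin: on the axis of bottle and head, at bench level. +x points from the bottle along the slab to the pins, z up. The slab spans x = -45 to 170 mm, y = -50 to 50 mm.
- dock (a point): Point on the slab's top (12 mm above the bench) midway between the two pins, 110 mm from the bottle's axis along the stand's +x; axes as the stand. The seated plate's underside centre comes here, with the plate's x along the stand's x, either way round.
- pin_near (a point): Tip of the locating pin nearer the bottle (72 mm from its axis). Pin 7 mm in diameter, 14 mm high over the slab, the top 4 mm tapered.
- pin_far (a point): Tip of the other, equal pin, 148 mm from the bottle's axis.
- plate: Loose receiver plate, 0.15 to 0.24 kg: aluminium, 100 (x) x 64 (y) x 8 mm, flat on the bench at the start, two through holes of 10 mm at x = +38 and -38 mm, y = 0. On its middle is fixed a green square cup, 36 x 36 mm outside, walls 4 mm, from 8 to 42 mm above the underside: grip it by this. Origin: centre of the underside, z up. Half a turn leaves it the same.
- cup_mouth (a point): Centre of the cup's open mouth, 42 mm above the plate's underside; axes as the plate.
- head (a joint): Turn of the dispenser head on its thread, rad, growing clockwise seen from above, which screws it down (6 mm a turn). At 3.0 the spout points along the stand's +x; it starts 1.4 to 2.5 short of that. The thread runs from 0 to 4.2: no stop at 3.0. Light friction (0.14 N m): it stays where left and can be pushed round by the spout's side. Collar 48 mm in diameter, head's top 165 mm over the bench.
- nozzle (a point): Mouth of the nozzle, under the outer end of the orange spout, 110 mm from the bottle's axis and about 90 mm above the bench. Its x axis points outwards along the spout.
- spout_mid (a point): Point on the centre line of the orange spout, 80 mm from the bottle's axis; x axis outwards along the spout. The spout is a level round bar 12 mm thick, its centre 122 to 125 mm above the bench (lower as it is screwed), from the white body to 110 mm out, where the equally thick nozzle drops 32 mm.
- tip_box: Bystander: blue box with clear lid, 82 x 122 x 65 mm. Origin under its centre.
- beaker: Bystander: glass beaker 70 mm in diameter, 80 mm high. Origin under its centre.
- reagent: Bystander: white bottle with blue cap, 60 mm in diameter, 130 mm high. Origin under its centre.
- jar: Bystander: amber jar, 60 mm in diameter, 60 mm high. Origin under its centre.
- block_box: Bystander: cardboard box 70 x 100 x 50 mm. Origin under its centre.
- spatula: Bystander: gel lifter (steel blade, blue handle) 160 mm long, lying on the bench. Its x axis runs along it.
Mind the look-alikes: they are no part of the job. Leave any black, red or turquoise look-alike of the plate alone.

How it is judged:
By the outcome, as a careful person would: the job done as asked, in the order asked, and still so for the second after the job is handed in, with the robot touching nothing.
It also fails if it takes over 59 s, if anything falls off the work surface, if the arm or the gripper's body presses on something with over 40 N, if the wrist force passes 120 N, or if a joint passes its speed limit or range.

## Working session

There is one attempt and no reset: what is moved stays moved. The work goes in short steps, Python scripts to look and compute and a shell command to move; the robot and the scene stay as the last step left them, time stands still between calls to the robot, and variables do not carry over. Pictures are saved under pics/ and viewed, about 8 in all and at most 12, crops included, and the job is handed in when it is done.

```bash
ls; mkdir -p pics
cat > h.py <<'E'
import numpy as np, cv2
from cell import robot, viewer
def snap(n,f):
    im=viewer.read_camera(n); cv2.imwrite(f,im); return im
def ray(n,u,v):
    m=viewer.camera_model(n); d=np.array([(u-m['cx'])/m['fx'],(v-m['cy'])/m['fy']]); s=d.copy()
    for _ in range(20): s=d/(1+m['k1']*(s@s))
    P=np.array(m['pose']); return P[:3,3],P[:3,:3]@np.array([s[0],-s[1],-1])
def atz(n,u,v,z):
    o,d=ray(n,u,v); return o+d*(z-o[2])/d[2]
def proj(n,p):
    m=viewer.camera_model(n); P=np.array(m['pose']); q=P[:3,:3].T@(np.array(p)-P[:3,3])
    s=np.array([q[0],-q[1]])/-q[2]; s=s*(1+m['k1']*(s@s)); return np.array([m['fx']*s[0]+m['cx'],m['fy']*s[1]+m['cy']])
E
python3 - <<'E'
from h import *
for n in('scene','top'):
    snap(n,f'pics/{n}1.png'); print(n,viewer.camera_model(n))
print(robot.observe())
E
```

```text
pics
scene {'fx': 561.1706799428462, 'fy': 561.1706799428462, 'cx': 321.2729515295752, 'cy': 238.4480687293908, 'k1': -0.04609514648548094, 'pose': array([[ 0.70019146, -0.38370319,  0.60208287,  1.25564271],
       [ 0.7139512 ,  0.37910071, -0.58869036, -0.74541344],
       [-0.00236768,  0.84205375,  0.53938843,  0.8361058 ],
       [ 0.        ,  0.        ,  0.        ,  1.        ]])}
top {'fx': 597.3557312329585, 'fy': 597.3557312329585, 'cx': 302.4306496947396, 'cy': 239.35372075586895, 'k1': -0.1261073061368687, 'pose': array([[-0.01674863,  0.99709562, -0.07429535,  0.34202966],
       [-0.99964993, -0.01822093, -0.01918347,  0.02732296],
       [-0.02048149,  0.07394804,  0.99705175,  1.78696708],
       [ 0.        ,  0.        ,  0.        ,  1.        ]])}
{'time': 0.1, 'qpos': array([-1.32201458e+00,  3.42684005e-01,  1.52490589e+00, -2.78433596e-05,
        1.27538963e+00, -1.46038252e-01]), 'qvel': array([ 2.12466869e-03, -1.07279207e-03, -1.69719314e-03,  1.62853200e-04,
        1.58769481e-03, -5.68989061e-06]), 'joint_efforts': array([ 1.77230333e-03, -4.32004344e+01, -2.44693458e+01,  7.19386968e-02,
        5.25572710e-02, -5.36106165e-05]), 'tool_pos': array([ 0.20190845, -0.4845033 ,  0.40410366]), 'tool_rot': array([-3.14021667e+00, -1.75474048e-04,  3.94828006e-01]), 'contact_force': array([0.20420922, 0.45604294, 0.09236737]), 'torque': array([ 0.03667342, -0.01674731, -0.00677228]), 'opening': 0.0921272218519718}
```

View pics/top1.png

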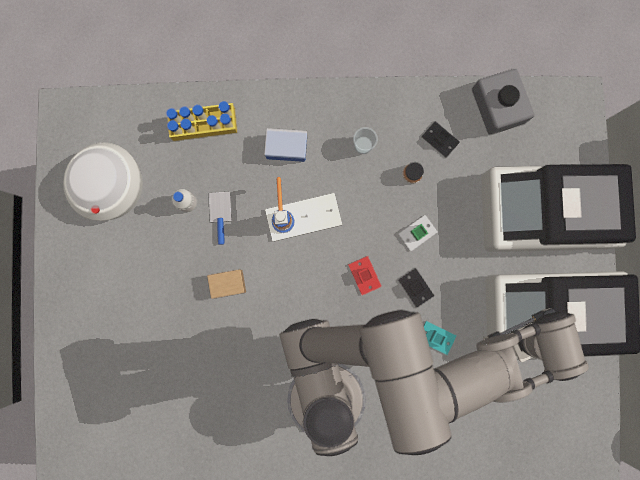

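View pics/scene1.png

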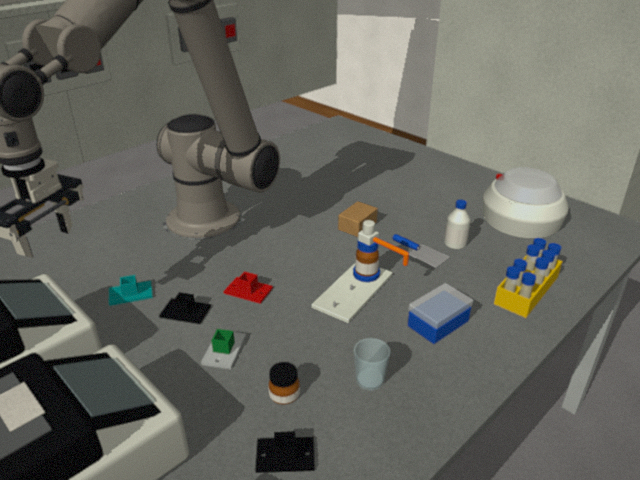

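The top view shows the plate with a green cup at (417,233). The look-alikes are black at (439,139) and (416,287), red at (364,275) and turquoise at (438,338). The stand slab is at (304,217), with pins near (305,215) and (330,210), and the spout points up at (279,180). By the description I choose (417,233), and I'll check it in a close crop.

Run:
```python
from h import *
t=cv2.imread('pics/top1.png'); s=cv2.imread('pics/scene1.png')
a=cv2.resize(t[165:250,255:355],(400,340),interpolation=3)
b=cv2.resize(t[205:265,385:450],(390,360),interpolation=3)[:340]
c=cv2.resize(s[220:320,310:420],(400,364),interpolation=3)[:260*2]
d=cv2.resize(s[320:375,190:255],(390,330),interpolation=3)
W=np.zeros((600,800,3),np.uint8)
W[:340,:400]=a; W[:340,405:795]=b; 
W[342:600,:400]=cv2.resize(s[220:320,310:420],(284,258))[:, :].repeat(1,0) if 0 else cv2.copyMakeBorder(cv2.resize(s[220:325,310:430],(295,258),interpolation=3),0,0,0,105,0)
W[342:600,405:795]=cv2.copyMakeBorder(cv2.resize(s[320:375,190:255],(305,258),interpolation=3),0,0,0,85,0)
cv2.imwrite('pics/crop1.png',W)
hsv=cv2.cvtColor(t,cv2.COLOR_BGR2HSV)
def blob(mask,x0,y0,x1,y1,nm):
    m=np.zeros_like(mask); m[y0:y1,x0:x1]=mask[y0:y1,x0:x1]
    n,l,st,c=cv2.connectedComponentsWithStats(m)
    i=1+np.argmax(st[1:,4]); k=(l==i).astype(np.uint8)
    r=cv2.minAreaRect(cv2.findContours(k,0,1)[0][0]) if 1 else 0
    print(nm,st[i],c[i],r,cv2.boxPoints(r).round(1).tolist()); return k,c[i],r
g=blob(cv2.inRange(hsv,(45,90,30),(80,255,255)),385,205,450,265,'green')
m=cv2.inRange(hsv,(0,0,150),(180,60,255))|cv2.inRange(hsv,(45,90,30),(80,255,255))
p=blob(cv2.morphologyEx(m,cv2.MORPH_CLOSE,np.ones((3,3))),385,205,450,265,'plate')
for q in cv2.boxPoints(p[2]): print(atz('top',*q,.008).round(4))
st=blob(cv2.inRange(hsv,(0,0,190),(180,60,255)),255,185,355,250,'slab')
for q in cv2.boxPoints(st[2]): print(atz('top',*q,.012).round(4))
o=blob(cv2.inRange(hsv,(5,130,120),(20,255,255)),260,170,300,215,'spout')
```

```text
green [412 224  16  16 130] [418.79230769 231.86153846] ((419.06756591796875, 231.5946044921875), (11.508515357971191, 12.206002235412598), 54.46232223510742) [[410.79998779296875, 230.5], [420.70001220703125, 223.39999389648438], [427.3999938964844, 232.6999969482422], [417.3999938964844, 239.8000030517578]]
plate [ 385  205   65   60 3003] [413.07059607 235.10622711] ((417.0, 234.5), (59.0, 64.0), 90.0) [[385.0, 205.0], [449.0, 205.0], [449.0, 264.0], [385.0, 264.0]]
[ 0.5734 -0.1879  0.008 ]
[ 0.5702 -0.3812  0.008 ]
[ 0.3928 -0.3749  0.008 ]
[ 0.3965 -0.1831  0.008 ]
slab [ 265  193   77   48 1986] [306.57703927 215.80261833] ((303.1952819824219, 216.62014770507812), (32.70481872558594, 71.5244140625), 76.60750579833984) [[264.6000061035156, 209.0], [334.20001220703125, 192.39999389648438], [341.79998779296875, 224.1999969482422], [272.20001220703125, 240.8000030517578]]
[0.5676 0.1733 0.012 ]
[ 0.6136 -0.0361  0.012 ]
[ 0.5173 -0.0567  0.012 ]
[0.4716 0.1518 0.012 ]
spout [277 177   5  33 126] [279.08730159 192.79365079] ((279.109130859375, 193.02792358398438), (32.13241958618164, 3.9185876846313477), 85.91438293457031) [[276.0, 177.10000610351562], [279.8999938964844, 176.89999389648438], [282.20001220703125, 208.89999389648438], [278.29998779296875, 209.1999969482422]]
```

View pics/crop1.png

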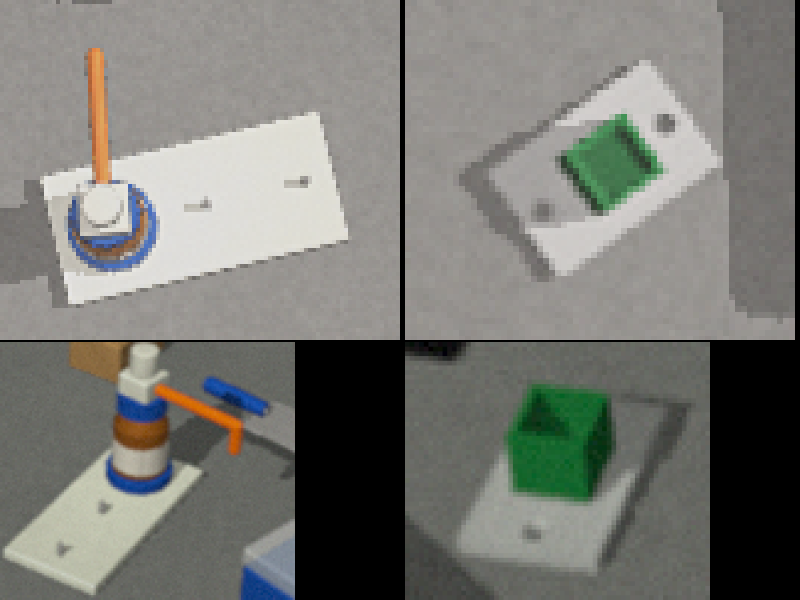

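The crop confirms it: the light aluminium plate with holes at crop (666,123) and (543,210) and a green cup. The slab corners, pins and spout are also clear. Next I fit the poses by subpixel edges in both cameras.

```bash
cat >> h.py <<'E'
from scipy.optimize import least_squares
from scipy.ndimage import map_coordinates
def rect(x0,x1,y0,y1,z):
    c=[(x0,y0,z),(x1,y0,z),(x1,y1,z),(x0,y1,z)]; return [(c[i],c[(i+1)%4]) for i in range(4)]
def T(p,q): c,s=np.cos(p[2]),np.sin(p[2]); q=np.asarray(q); return np.array([p[0]+c*q[0]-s*q[1],p[1]+s*q[0]+c*q[1],q[2]+(p[3] if len(p)>3 else 0)])
def fit(im,n,edges,p,W=(4,2.5,1.5),chan=None,z=0):
    g=cv2.GaussianBlur(im.astype(float) if chan is None else chan(im.astype(float)),(0,0),.7)
    g=g.mean(2) if g.ndim==3 else g; p=np.array(p,float)
    def pr(p,q): return proj(n,T([*p,z],q))
    for w in W:
        obs=[]
        for a,b in edges:
            a,b=np.array(a),np.array(b); d=pr(p,b)-pr(p,a); nn=np.array([-d[1],d[0]])/np.hypot(*d)
            for f in np.linspace(.08,.92,25):
                q=a+f*(b-a); c=pr(p,q); t=np.arange(-w,w+.01,.1)
                pts=c+t[:,None]*nn; v=map_coordinates(g,[pts[:,1],pts[:,0]],order=1); gr=np.abs(np.gradient(v))
                k=gr.argmax()
                if gr[k]>.8 and 0<k<len(t)-1: obs.append((q,nn,c+t[k]*nn))
        r=lambda p:[ (pr(p,q)-o)@m for q,m,o in obs]
        s=least_squares(r,p,loss='soft_l1',f_scale=.3,x_scale=[.01,.01,.05]); p=s.x
    return p,len(obs),np.median(np.abs(r(p)))
green=lambda im: im[...,1]-.5*im[...,0]-.5*im[...,2]
SLAB=rect(-.045,.17,-.05,.05,.012)
PL=rect(-.05,.05,-.032,.032,.008); CUP=rect(-.018,.018,-.018,.018,.042)
E
python3 - <<'E'
from h import *
t=cv2.imread('pics/top1.png'); s=cv2.imread('pics/scene1.png')
c1=lambda x,y:np.array([255+(x+.5)/4-.5,165+(y+.5)/4-.5]); c2=lambda x,y:np.array([385+(x-405+.5)/6-.5,205+(y+.5)/6-.5])
c3=lambda x,y:np.array([310+x/2.458,220+(y-342)/2.458]); c4=lambda x,y:np.array([190+(x-405)/4.69,320+(y-342)/4.69])
C=[atz('top',*c1(*q),.012) for q in((42,178),(317,113),(347,240),(70,303))]
ax=(C[1]+C[2]-C[0]-C[3])/2; yaw=np.arctan2(ax[1],ax[0]); m=np.mean(C,0); p0=[m[0]-.0625*np.cos(yaw),m[1]-.0625*np.sin(yaw),yaw]
print('stand0',np.round(p0,4), np.hypot(*ax[:2]))
for n,im in(('top',t),('scene',s)): print(n,fit(im,n,SLAB,p0))
h1,h2=[atz('top',*c2(*q),.008) for q in((666,123),(543,210))]
d=h1-h2; yaw=np.arctan2(d[1],d[0]); m=(h1+h2)/2; q0=[m[0],m[1],yaw]; print('plate0',np.round(q0,4),np.hypot(*d[:2]))
print('cuptop',np.mean([atz('top',*c2(*q),.042) for q in((563,158),(622,115),(662,172),(603,213))],0))
for n,im in(('top',t),('scene',s)):
    print(n,'cup',fit(im,n,CUP,q0,chan=green)); print(n,'plate',fit(im,n,PL,q0,W=(2.5,2,1.5)))
a,b=atz('top',278,177.5,.124),atz('top',280.2,209,.124); print('spout',a,b,np.arctan2(*(a-b)[[1,0]]))
E
```

```text
stand0 [ 0.5291  0.1194 -1.3606] 0.2118278546688199Traceback (most recent call last):
  File "<stdin>", line 8, in <module>
  File "h.py", line 33, in fit
    s=least_squares(r,p,loss='soft_l1',f_scale=.3,x_scale=[.01,.01,.05]); p=s.x
    return func(*args, **kwargs)
    result = trf(vector_fun.fun, vector_fun.jac, x0, f0, J0, lb, ub, ftol, xtol,
                 gtol, max_nfev, x_scale, loss_function, tr_solver,
                 tr_options.copy(), verbose, callback=callback_wrapped)
    return trf_no_bounds(
        fun, jac, x0, f0, J0, ftol, xtol, gtol, max_nfev, x_scale,
        loss_function, tr_solver, tr_options, verbose, callback=callback)
    f_new = fun(x_new)
    self._update_fun()
    ~~~~~~~~~~~~~~~~^^
    self.f = self.fun_wrapped(xp_copy(self.x))
             ~~~~~~~~~~~~~~~~^^^^^^^^^^^^^^^^^
    return np.atleast_1d(self.fun(x))
                         ~~~~~~~~^^^
    return self.f(x, *self.args, **self.kwargs)
           ~~~~~~^^^^^^^^^^^^^^^^^^^^^^^^^^^^^^
  File "h.py", line 32, in <lambda>
    r=lambda p:[ (pr(p,q)-o)@m for q,m,o in obs]
                  ~~^^^^^
  File "h.py", line 22, in pr
    def pr(p,q): return proj(n,T([*p,z],q))
                        ~~~~^^^^^^^^^^^^^^^
  File "h.py", line 12, in proj
    m=viewer.camera_model(n); P=np.array(m['pose']); q=P[:3,:3].T@(np.array(p)-P[:3,3])
ValueError: time passes only in moves, steps and waits
```

```bash
cat > t.py <<'E'
from h import *
t=cv2.imread('pics/top1.png'); s=cv2.imread('pics/scene1.png')
c1=lambda x,y:np.array([255+(x+.5)/4-.5,165+(y+.5)/4-.5]); c2=lambda x,y:np.array([385+(x-405+.5)/6-.5,205+(y+.5)/6-.5])
C=[atz('top',*c1(*q),.012) for q in((42,178),(317,113),(347,240),(70,303))]
ax=(C[1]+C[2]-C[0]-C[3])/2; yaw=np.arctan2(ax[1],ax[0]); m=np.mean(C,0); p0=[m[0]-.0625*np.cos(yaw),m[1]-.0625*np.sin(yaw),yaw]
for n,im in(('top',t),('scene',s)): print(n,fit(im,n,SLAB,p0))
h1,h2=[atz('top',*c2(*q),.008) for q in((666,123),(543,210))]
d=h1-h2; yaw=np.arctan2(d[1],d[0]); m=(h1+h2)/2; q0=[m[0],m[1],yaw]; print('plate0',np.round(q0,4),np.hypot(*d[:2]))
print('cuptop',np.mean([atz('top',*c2(*q),.042) for q in((563,158),(622,115),(662,172),(603,213))],0))
for n,im in(('top',t),('scene',s)):
    print(n,'cup',fit(im,n,CUP,q0,chan=green)); print(n,'plate',fit(im,n,PL,q0,W=(2.5,2,1.5)))
a,b=atz('top',278,177.5,.124),atz('top',280.2,209,.124); print('spout',a,b,np.arctan2(*(a-b)[[1,0]]))
E
sed -i "s/viewer.camera_model(n)/CM[n]/g; 2a CM={n:viewer.camera_model(n) for n in('scene','top')}" h.py; python3 t.py
```

```text
top (array([ 0.52924665,  0.1193079 , -1.35684516]), 99, np.float64(0.20245583360053407))
scene (array([ 0.53323536,  0.10884274, -1.35630919]), 85, np.float64(0.15575404601788184))
plate0 [ 0.4894 -0.2842 -0.9787] 0.07600296113907375
cuptop [ 0.48744767 -0.28211851  0.042     ]
top cup (array([ 0.48881362, -0.2830209 , -0.97116182]), 100, np.float64(0.19324384663513572))
top plate (array([ 0.48879554, -0.28382587, -0.97173091]), 100, np.float64(0.16764861834281758))
scene cup (array([ 0.48996147, -0.28523761, -0.96988387]), 80, np.float64(0.2586628951711972))
scene plate (array([ 0.488824  , -0.28363686, -0.97609667]), 71, np.float64(0.378714782663111))
spout [0.64212209 0.12529942 0.124     ] [0.55248753 0.12027518 0.124     ] 0.05599388597973507
```

Plate pose is (0.4888, -0.2835), yaw -0.972. The stand axis is (0.5292, 0.1193), yaw -1.357, which puts the dock at (0.5526, 0.0118). The scene-camera slab fit is about 10 mm off in y. The spout line from the top camera passes through the stand axis from the top fit, so I trust that one. The spout direction is about 0.056. I'll grip with tool yaw 2.17.

```bash
python3 -m creep '[[[19,13.5,0,0,0,6.8],[19,13.5,0,0,0,6.8],[19,13.5,0,0,0,6.8],[19,13.5,0,0,0,6.8],[19,13.5,0,0,0,6.8]]]' -1
python3 -m creep '[[[19,13.5,0,0,0,6.8],[19,13.5,0,0,0,6.8],[19,13.5,0,0,0,6.8],[19,13.5,0,0,0,6.8],[19,13.5,0,0,0,6.8]]]'
python3 -m creep '[[[19,13.5,0,0,0,6.8],[19,13.5,0,0,0,6.8],[19,13.5,0,0,0,6.8],[19,13.5,0,0,0,6.8],[19,13.5,0,0,0,6.8]]]'
```

```text
time: 0.52
tool_pos: [0.2964, -0.4167, 0.4017]
tool_rot: [-3.136, -0.0, 1.003]
contact_force: [0.7, 0.6, 0.6]
opening: 0.0918
time: 0.93
tool_pos: [0.3954, -0.345, 0.3998]
tool_rot: [-3.133, -0.003, 1.627]
contact_force: [0.6, -1.0, 0.2]
opening: 0.0917
time: 1.35
tool_pos: [0.4946, -0.2729, 0.3978]
tool_rot: [-3.131, -0.008, 2.251]
contact_force: [-0.4, -1.0, 0.1]
opening: 0.0919
```

```bash
cat > d.py <<'E'
import sys,numpy as np
from scipy.spatial.transform import Rotation as R
from cell import robot
x,y,z,yaw=map(float,sys.argv[1:5]); o=robot.observe()
r=R.from_euler('z',yaw)*R.from_euler('x',np.pi)*R.from_euler('xyz',o['tool_rot']).inv()
print('t',round(o['time'],2),'mm',((np.array([x,y,z])-o['tool_pos'])*1e3).round(1),'deg',r.as_rotvec(True).round(2),'F',o['contact_force'].round(1),'open',round(o['opening'],4))
E
python3 d.py .4888 -.2835 .193 2.17
```

```text
t 1.35 mm [  -5.8  -10.6 -204.8] deg [ 0.01 -0.75 -4.65] F [-0.4 -1.   0.1] open 0.0919
```

```bash
python3 -m creep '[[[-3,-5,-25,0,-0.4,-2.3],[-2.5,-5,-30,0,-0.3,-2.2],[0,0,-30,0,0,0],[0,0,-20,0,0,0],[0,0,0,0,0,0]]]'; python3 d.py .4888 -.2835 .193 2.17
```

```text
time: 1.77
tool_pos: [0.4929, -0.2782, 0.2889]
tool_rot: [3.14, 0.003, 2.185]
contact_force: [-1.2, 0.6, -0.5]
opening: 0.092
t 1.77 mm [ -4.1  -5.3 -95.9] deg [ 0.06  0.18 -0.84] F [-1.2  0.6 -0.5] open 0.092
```

```bash
python3 -m creep '[[[-4,-5,0,0,0.2,-0.8],[0,0,-20,0,0,0],[0,0,-20,0,0,0],[0,0,0,0,0,0]]]'; python3 d.py .4888 -.2835 .193 2.17
```

```text
time: 2.1
tool_pos: [0.489, -0.285, 0.2512]
tool_rot: [-3.141, 0.004, 2.168]
contact_force: [-0.9, 0.9, -1.2]
opening: 0.0916
t 2.1 mm [ -0.2   1.5 -58.2] deg [0.2  0.07 0.11] F [-0.9  0.9 -1.2] open 0.0916
```

```bash
python3 -m creep '[[[0,1.5,-18,0,0,0],[0,0,-18,0,0,0],[0,0,-16,0,0,0],[0,0,-6,0,0,0],[0,0,0,0,0,0]]]'; python3 d.py .4888 -.2835 .193 2.17
```

```text
time: 2.52
tool_pos: [0.4908, -0.2873, 0.2011]
tool_rot: [3.139, 0.016, 2.165]
contact_force: [-1.1, -0.1, -0.0]
opening: 0.0918
t 2.52 mm [-2.   3.8 -8.1] deg [0.69 0.63 0.29] F [-1.1 -0.1 -0. ] open 0.0918
```

```bash
python3 -m creep '[[[0,0,0,0,0,0],[0,0,0,0,0,0],[0,0,0,0,0,0],[0,0,0,0,0,0],[0,0,0,0,0,0]]]' 1 20; python3 -m creep '[[[0,0,0,0,0,0],[0,0,0,0,0,0],[0,0,0,0,0,0]]]';python3 d.py .4888 -.2835 .193 2.17
```

```text
time: 2.93
tool_pos: [0.4922, -0.2889, 0.2073]
tool_rot: [3.137, 0.024, 2.164]
contact_force: [-0.4, 0.2, 0.3]
opening: 0.063
time: 3.18
tool_pos: [0.4924, -0.2889, 0.2083]
tool_rot: [3.136, 0.026, 2.164]
contact_force: [0.4, 0.2, 0.6]
opening: 0.0435
t 3.18 mm [ -3.6   5.4 -15.3] deg [1.05 1.09 0.32] F [0.4 0.2 0.6] open 0.0435
```

The pose drifts a little while holding, so I'll stop the jaws short of the cup and correct before gripping.

```bash
python3 -m creep '[[[-1.8,2.7,-8,0.5,0.5,0.3],[-1.8,2.7,-7,0.5,0.5,0]]]' -0.2; python3 d.py .4888 -.2835 .193 2.17;  python3 -m creep '[[[0,0,0,0,0,0]]]'; python3 d.py .4888 -.2835 .193 2.17
```

```text
time: 3.35
tool_pos: [0.4891, -0.2837, 0.1939]
tool_rot: [3.14, 0.004, 2.17]
contact_force: [0.3, 0.2, -1.3]
opening: 0.0521
t 3.35 mm [-0.3  0.2 -0.9] deg [ 0.12  0.19 -0.  ] F [ 0.3  0.2 -1.3] open 0.0521
time: 3.43
tool_pos: [0.4884, -0.2829, 0.1921]
tool_rot: [3.141, -0.001, 2.17]
contact_force: [0.3, 0.7, -0.3]
opening: 0.0539
t 3.43 mm [ 0.4 -0.6  0.9] deg [-0.05 -0.   -0.01] F [ 0.3  0.7 -0.3] open 0.0539
```

```bash
python3 -m creep '[[[0.2,-0.3,0.5,0,0,0],[0,0,0,0,0,0],[0,0,0,0,0,0],[0,0,0,0,0,0]]]' 1 20; python3 d.py .4888 -.2835 .193 2.17
```

```text
time: 3.77
tool_pos: [0.4883, -0.2828, 0.1911]
tool_rot: [-3.141, -0.004, 2.17]
contact_force: [-0.0, 0.1, 0.9]
opening: 0.0358
t 3.77 mm [ 0.5 -0.7  1.9] deg [-0.16 -0.14 -0.03] F [-0.   0.1  0.9] open 0.0358
```

Gripped, opening 35.8 mm. Now I lift and carry to a hover above the dock.

```bash
python3 -m creep '[[[0,0,15,0,0,0],[0,0,25,0,0,0],[0,0,25,0,0,0],[0,0,10,0,0,0],[0,0,0,0,0,0]]]'; python3 d.py .5526 .0118 .25 1.785
```

```text
time: 4.18
tool_pos: [0.4874, -0.2822, 0.2667]
tool_rot: [-3.139, -0.009, 2.17]
contact_force: [1.3, -0.9, -2.0]
opening: 0.0358
t 4.18 mm [ 65.2 294.  -16.7] deg [ -0.42  -0.32 -22.07] F [ 1.3 -0.9 -2. ] open 0.0358
```

```bash
python3 -m creep '[[[5,24,0,-0.1,-0.1,-1.8],[5,24,0,-0.1,-0.1,-1.8],[5,24,0,-0.1,-0.1,-1.8],[5,24,0,0,0,-1.8],[5,24,0,0,0,-1.8]]]';python3 -m creep '[[[5,24,0,0,0,-1.8],[5,24,0,0,0,-1.8],[5,24,0,0,0,-1.8],[5,24,0,0,0,-1.8],[5,24,0,0,0,-1.8]]]'; python3 d.py .5526 .0118 .25 1.785
```

```text
time: 4.6
tool_pos: [0.5112, -0.1628, 0.263]
tool_rot: [-3.14, 0.0, 1.999]
contact_force: [1.6, 0.9, -0.6]
opening: 0.0357
time: 5.02
tool_pos: [0.5351, -0.0366, 0.2564]
tool_rot: [-3.133, -0.004, 1.832]
contact_force: [0.2, -0.8, -1.4]
opening: 0.0362
t 5.02 mm [17.5 48.4 -6.4] deg [-0.13 -0.53 -2.71] F [ 0.2 -0.8 -1.4] open 0.0362
```

```bash
python3 -m creep '[[[6,18,0,0,-0.2,-1],[6,16,0,0,-0.2,-1],[4,9,0,0,0,-0.5],[0,0,0,0,0,0],[0,0,0,0,0,0]]]'; python3 d.py .5526 .0118 .25 1.785; python3 -m creep '[[[0,0,0,0,0,0]]]'; python3 d.py .5526 .0118 .25 1.785
```

```text
time: 5.43
tool_pos: [0.5502, 0.0139, 0.2497]
tool_rot: [-3.133, -0.007, 1.791]
contact_force: [-0.2, 0.2, -0.7]
opening: 0.036
t 5.43 mm [ 2.4 -2.1  0.3] deg [-0.25 -0.59 -0.35] F [-0.2  0.2 -0.7] open 0.036
time: 5.52
tool_pos: [0.5499, 0.0137, 0.2489]
tool_rot: [-3.131, -0.007, 1.792]
contact_force: [-0.5, 0.7, -1.0]
opening: 0.0361
t 5.52 mm [ 2.7 -1.9  1.1] deg [-0.26 -0.67 -0.38] F [-0.5  0.7 -1. ] open 0.0361
```

```bash
python3 -m creep '[[[2.7,-1.9,-9,-0.3,-0.6,-0.4],[0,0,-5,0,0,0],[0,0,0,0,0,0]]]'; python3 d.py .5526 .0118 .235 1.785
python3 - <<'E'
from h import *
o=robot.observe(); t=snap('top','pics/top2.png'); s=snap('scene','pics/scene2.png')
z=o['tool_pos'][2]-.1911; p=[*o['tool_pos'][:2],o['tool_rot'][2]-np.pi]; print(p,z)
for n,im in(('top',t),('scene',s)):
    print(n,'slab',fit(im,n,SLAB,[.5292,.1193,-1.357],W=(2,1.5))); print(n,'plate',fit(im,n,PL,p,W=(2.5,1.5),z=z)); print(n,'cup',fit(im,n,CUP,p,W=(2.5,1.5),z=z,chan=green))
W=np.zeros((600,800,3),np.uint8)
W[:300,:400]=cv2.resize(t[170:245,255:355],(400,300),interpolation=3)
W[:,400:]=cv2.resize(s[200:350,300:400],(400,600),interpolation=3)
cv2.imwrite('pics/crop2.png',W)
E
```

```text
time: 5.77
tool_pos: [0.5518, 0.0095, 0.2335]
tool_rot: [-3.139, 0.001, 1.783]
contact_force: [-0.6, -0.1, -2.1]
opening: 0.0358
t 5.77 mm [0.8 2.3 1.5] deg [ 0.06 -0.15  0.12] F [-0.6 -0.1 -2.1] open 0.0358
[np.float64(0.5517751695767482), np.float64(0.009508426997568856), np.float64(-1.3586861225030693)] 0.042374397433248695
top slab (array([ 0.52870821,  0.1190455 , -1.37225971]), 63, np.float64(0.2979989338120366))
top plate (array([ 0.54898742,  0.00618888, -1.39043506]), 64, np.float64(0.3287755090067883))
top cup (array([ 0.55177517,  0.00950843, -1.35868612]), 0, np.float64(nan))
scene slab (array([ 0.53373268,  0.11970341, -1.38094258]), 49, np.float64(0.3572929942096636))
scene plate (array([ 0.55158778,  0.01304837, -1.47602801]), 49, np.float64(0.2758935966545107))
scene cup (array([ 0.54840305,  0.00806412, -1.2451399 ]), 71, np.float64(0.3572677936298281))
  return _methods._mean(a, axis=axis, dtype=dtype,
  ret = ret.dtype.type(ret / rcount)
```

View pics/crop2.png

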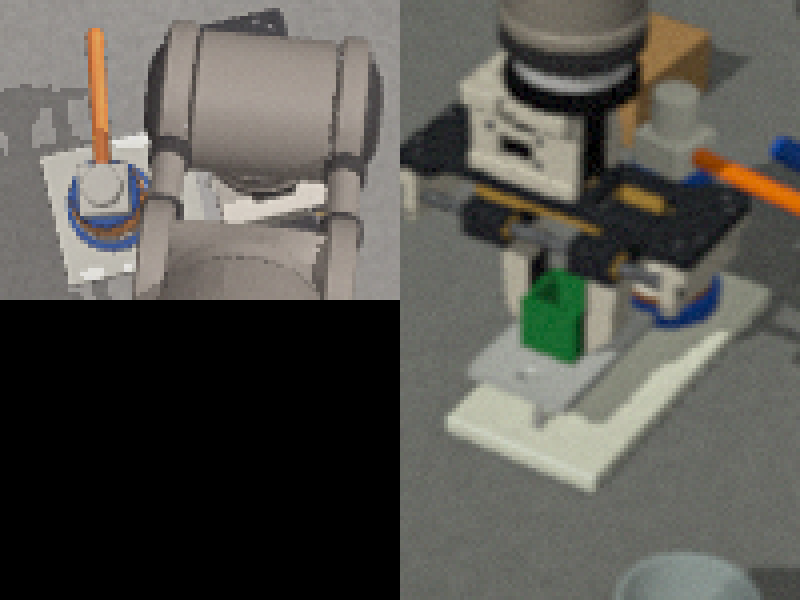

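The held plate is level above the pins. In the right half its near hole is at crop (527,372), close above the far pin at (541,415). The arm hides the top view. I'll refine the stand pose from the first pictures, choosing the visible edges properly, and check it with an overlay.

Run:
```python
from h import *
t=cv2.imread('pics/top1.png'); s=cv2.imread('pics/scene1.png')
def sl(zs): # edges y-,x+,y+,x-
    return [rect(-.045,.17,-.05,.05,z)[i] for i,z in enumerate(zs)]
P={}
for n,im,zs in(('top',t,(0,.006,.012,.012)),('scene',s,(.012,0,0,.012)),('scene',s,(.012,.012,.012,.012))):
    P[n+str(zs)]=r=fit(im,n,sl(zs),[.5292,.1193,-1.357],W=(2.5,1.5)); print(n,zs,np.round(r[0],4),r[1],r[2])
S=[.5292,.1193,-1.357]
def draw(im,n,x0,y0,x1,y1,k,p):
    g=cv2.resize(im[y0:y1,x0:x1],None,fx=k,fy=k,interpolation=3)
    f=lambda q:tuple(int(round(v)) for v in (proj(n,T(p,q))-[x0,y0]+.5)*k)
    for x in(.072,.148): cv2.line(g,f((x,0,.012)),f((x,0,.026)),(0,0,255),1)
    for a,b in SLAB: cv2.line(g,f(a),f(b),(255,0,255),1)
    return g
a=draw(t,'top',255,185,350,245,7,S)
b=draw(s,'scene',305,260,400,325,7,S)
a=cv2.resize(a,None,fx=.6,fy=.6); 
W=np.zeros((600,800,3),np.uint8); W[:a.shape[0],:a.shape[1]]=a
b=b[:,:]; b=cv2.resize(b,None,fx=.72,fy=.72); W[255:255+b.shape[0],:b.shape[1]]=b[:345]
cv2.imwrite('pics/ov1.png',W)
```

```text
top (0, 0.006, 0.012, 0.012) [ 0.5298  0.1193 -1.3557] 99 0.2880117694997261
scene (0.012, 0, 0, 0.012) [ 0.5244  0.1188 -1.3585] 69 0.19384342830585077
scene (0.012, 0.012, 0.012, 0.012) [ 0.531   0.1181 -1.3531] 67 0.19170809379676595
```

View pics/ov1.png

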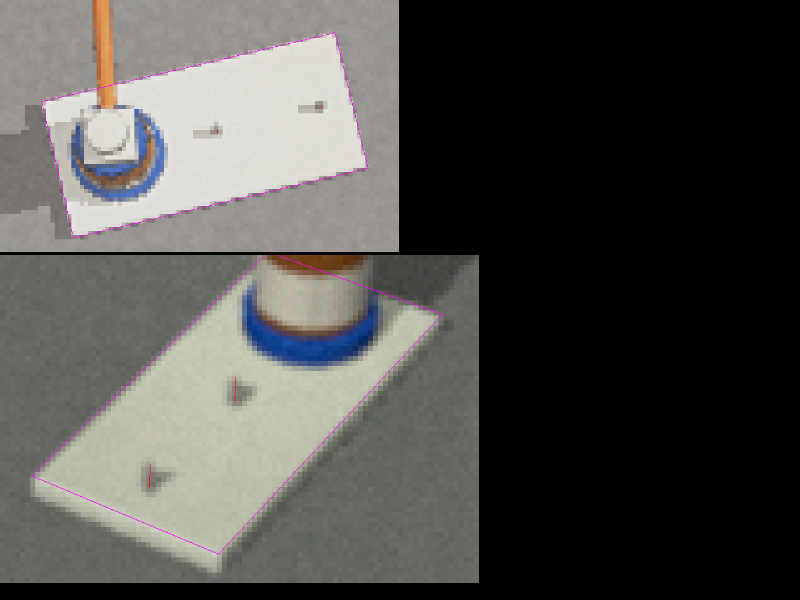

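The overlay matches in both views: the projected pins fall on the real ones at (216,130), (320,105), (235,390) and (150,478). TCP target is (0.553, 0.012), yaw 1.785.

```bash
python3 -m creep '[[[1.2,2.7,-2,0,-0.15,0.1],[0,0,-2,0,0,0],[0,0,-1,0,0,0]]]'; python3 d.py .5529 .0122 .2185 1.785;  python3 -m creep '[[[0,0,0,0,0,0]]]'; python3 d.py .5529 .0122 .2185 1.785
```

```text
time: 6.12
tool_pos: [0.5535, 0.0118, 0.23]
tool_rot: [3.139, 0.002, 1.784]
contact_force: [0.7, -0.4, -2.1]
opening: 0.0359
t 6.12 mm [ -0.6   0.4 -11.5] deg [0.07 0.16 0.06] F [ 0.7 -0.4 -2.1] open 0.0359
time: 6.2
tool_pos: [0.5535, 0.0119, 0.2299]
tool_rot: [3.139, 0.002, 1.784]
contact_force: [-0.3, 0.5, -1.2]
opening: 0.0357
t 6.2 mm [ -0.6   0.3 -11.4] deg [0.07 0.16 0.06] F [-0.3  0.5 -1.2] open 0.0357
```

```bash
python3 -m creep '[[[-0.6,0.3,-4,0,0.15,0],[0,0,-4,0,0,0],[0,0,-2,0,0,0],[0,0,0,0,0,0]]]'; python3 d.py .5529 .0122 .2185 1.785
```

```text
time: 6.53
tool_pos: [0.5528, 0.0124, 0.2192]
tool_rot: [3.142, 0.001, 1.784]
contact_force: [0.2, -0.4, -0.8]
opening: 0.0357
t 6.53 mm [ 0.1 -0.2 -0.7] deg [0.07 0.02 0.03] F [ 0.2 -0.4 -0.8] open 0.0357
```

```bash
for i in 1 2 3; do :; done; python3 -m creep '[[[0,0,-2.5,0,0,0],[0,0,-2.5,0,0,0]]]'; python3 d.py .5529 .0122 .2031 1.785;  python3 -m creep '[[[0,0,-2,0,0,0],[0,0,-1,0,0,0]]]'; python3 d.py .5529 .0122 .2031 1.785
```

```text
time: 6.7
tool_pos: [0.5531, 0.0125, 0.2143]
tool_rot: [3.14, 0.001, 1.784]
contact_force: [-0.0, 4.5, 4.9]
opening: 0.0361
t 6.7 mm [ -0.2  -0.3 -11.2] deg [0.05 0.1  0.04] F [-0.   4.5  4.9] open 0.0361
time: 6.87
tool_pos: [0.5536, 0.0134, 0.2116]
tool_rot: [3.138, 0.0, 1.784]
contact_force: [0.2, 2.4, -1.1]
opening: 0.0361
t 6.87 mm [-0.7 -1.2 -8.5] deg [-0.04  0.22  0.07] F [ 0.2  2.4 -1.1] open 0.0361
```

The taper nudged the plate +y and the vertical force dropped. The underside is now below the taper, so the holes are on the pins. I'll continue and yield a little in +y.

```bash
python3 -m creep '[[[0,0.4,-2.5,0,0.1,0],[0,0,-2.5,0,0,0]]]'; python3 d.py .5533 .0134 .2031 1.785;  python3 -m creep '[[[0,0,-2,0,0,0],[0,0,-1,0,0,0]]]'; python3 d.py .5533 .0134 .2031 1.785
```

```text
time: 7.03
tool_pos: [0.5536, 0.0138, 0.2064]
tool_rot: [3.139, 0.0, 1.784]
contact_force: [0.2, 1.1, -0.9]
opening: 0.036
t 7.03 mm [-0.3 -0.4 -3.3] deg [-0.01  0.13  0.03] F [ 0.2  1.1 -0.9] open 0.036
time: 7.2
tool_pos: [0.5537, 0.0137, 0.203]
tool_rot: [3.139, 0.0, 1.785]
contact_force: [-3.0, 1.5, 16.8]
opening: 0.0356
t 7.2 mm [-0.4 -0.3  0.1] deg [0.   0.13 0.03] F [-3.   1.5 16.8] open 0.0356
```

Seated at the expected height, with 17 N of bench reaction. Release and lift.

```bash
python3 -m creep '[[[0,0,0,0,0,0],[0,0,0,0,0,0],[0,0,0,0,0,0],[0,0,0,0,0,0]]]' -0.3; python3 d.py .5533 .0134 .2031 1.785;  python3 -m creep '[[[0,0,10,0,0,0],[0,0,25,0,0,0],[0,0,25,0,0,0],[0,0,30,0,0,0],[0,0,30,0,0,0]]]'; python3 d.py .61 .122 .32 3.198
```

```text
time: 7.53
tool_pos: [0.5536, 0.0131, 0.2028]
tool_rot: [3.14, 0.001, 1.785]
contact_force: [-1.7, -0.9, -0.9]
opening: 0.0574
t 7.53 mm [-0.3  0.3  0.3] deg [0.06 0.09 0.02] F [-1.7 -0.9 -0.9] open 0.0574
time: 7.95
tool_pos: [0.5507, 0.0128, 0.3223]
tool_rot: [-3.128, -0.003, 1.784]
contact_force: [1.1, -0.1, -0.2]
opening: 0.0595
t 7.95 mm [ 59.3 109.2  -2.3] deg [ 0.57 -0.68 81.01] F [ 1.1 -0.1 -0.2] open 0.0595
```

```bash
python3 -m creep '[[[0,0,20,0.3,-0.3,0],[0,0,20,0.3,-0.3,0],[5,9,5,0,0,6.8],[5,9,0,0,0,6.8],[5,9,0,0,0,6.8]]]' -0.3; python3 -m creep '[[[5,9,0,0,0,6.8],[5,9,0,0,0,6.8],[5,9,0,0,0,6.8],[5,9,0,0,0,6.8],[5,9,0,0,0,6.8]]]'; python3 -m creep '[[[5,9,0,0,0,6.8],[5,9,0,0,0,6.8],[5,9,0,0,0,6.8],[0,0,0,0,0,0],[0,0,0,0,0,0]]]';python3 d.py .6115 .1236 .36 3.198
python3 - <<'E'
from h import *
t=snap('top','pics/top3.png'); s=snap('scene','pics/scene3.png')
W=np.zeros((600,800,3),np.uint8)
W[:320,:400]=cv2.resize(t[165:245,255:355],(400,320),interpolation=3)
W[:,400:]=cv2.resize(s[200:350,300:400],(400,600),interpolation=3)
cv2.imwrite('pics/crop3.png',W)
E
```

```text
time: 8.37
tool_pos: [0.5653, 0.0389, 0.3831]
tool_rot: [3.127, -0.003, 2.149]
contact_force: [0.4, 0.0, 0.6]
opening: 0.0594
time: 8.78
tool_pos: [0.5901, 0.0858, 0.3889]
tool_rot: [3.124, 0.002, 2.772]
contact_force: [0.2, 0.1, 0.2]
opening: 0.0596
time: 9.2
tool_pos: [0.6051, 0.1153, 0.3926]
tool_rot: [3.124, 0.004, -3.133]
contact_force: [-0.4, -0.2, 0.2]
opening: 0.0595
t 9.2 mm [  6.4   8.3 -32.6] deg [-1.01  0.2   2.75] F [-0.4 -0.2  0.2] open 0.0595
```

View pics/crop3.png

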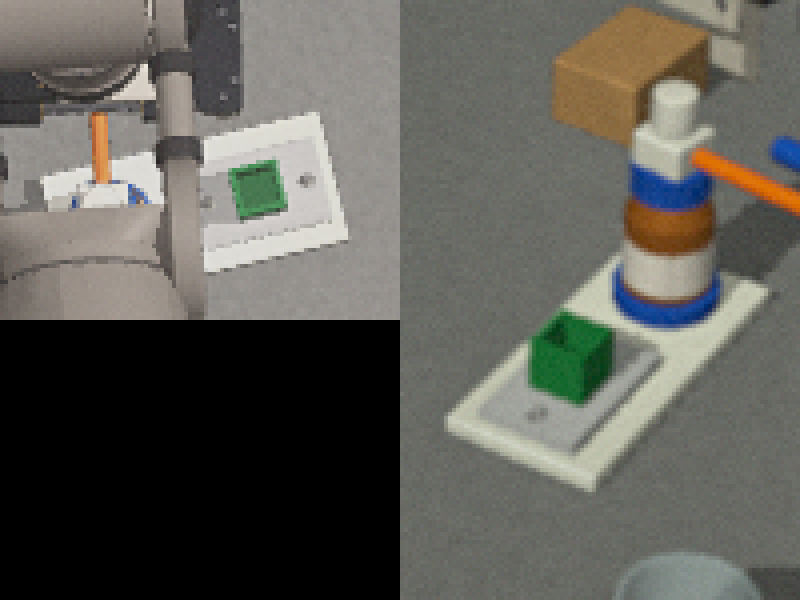

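Plate flush on both pins: the pin ends show in the holes at top crop (307,180) and (205,200), and in the scene view at (537,413). Now I align over the spout and lower the open jaws astride it.

```bash
python3 -m creep '[[[3.2,4.2,-10,-0.5,0.1,1.4],[3.2,4.1,-10,-0.5,0.1,1.3],[0,0,-5,0,0,0],[0,0,0,0,0,0]]]' -0.3; python3 d.py .6115 .1236 .288 3.198
```

```text
time: 9.63
tool_pos: [0.6112, 0.1224, 0.3654]
tool_rot: [-3.14, -0.001, -3.089]
contact_force: [0.6, 0.1, -0.5]
opening: 0.0599
t 9.63 mm [  0.3   1.2 -77.4] deg [ 0.12 -0.03  0.24] F [ 0.6  0.1 -0.5] open 0.0599
```

```bash
python3 -m creep '[[[0.3,1.2,-16,0,0,0.2],[0,0,-18,0,0,0],[0,0,-18,0,0,0],[0,0,-16,0,0,0],[0,0,0,0,0,0]]]' -0.3; python3 d.py .6115 .1236 .288 3.198;python3 -m creep '[[[0,0,0,0,0,0]]]'; python3 d.py .6115 .1236 .288 3.198
```

```text
time: 10.05
tool_pos: [0.6112, 0.1232, 0.2935]
tool_rot: [-3.139, -0.001, -3.088]
contact_force: [-0.6, -0.3, 0.2]
opening: 0.0598
t 10.05 mm [ 0.3  0.4 -5.5] deg [ 0.15 -0.08  0.18] F [-0.6 -0.3  0.2] open 0.0598
time: 10.13
tool_pos: [0.6112, 0.1232, 0.2932]
tool_rot: [-3.139, -0.003, -3.089]
contact_force: [0.0, -0.9, 0.9]
opening: 0.0595
t 10.13 mm [ 0.3  0.4 -5.2] deg [ 0.15 -0.14  0.2 ] F [ 0.  -0.9  0.9] open 0.0595
```

```bash
python3 -m creep '[[[0.3,0.4,-4,0.1,-0.1,0.2],[0,0,0,0,0,0],[0,0,0,0,0,0],[0,0,0,0,0,0],[0,0,0,0,0,0]]]' 0.5 10; python3 d.py .6115 .1236 .288 3.198
cat > arc.py <<'E'
import sys,numpy as np
from cell import robot
import subprocess
# next rows along the arc: target angles from given list, from current pose
ax=np.array([.5296,.119]); r=.082; o=robot.observe(); p=o['tool_pos'][:2]; y=o['tool_rot'][2]-np.pi; y=(y+np.pi)%(2*np.pi)-np.pi
print('now ang',np.arctan2(*(p-ax)[::-1]).round(3),'r',np.hypot(*(p-ax)).round(4),'yaw',y.round(3),'z',o['tool_pos'][2].round(4))
for a in map(float,sys.argv[1:]):
    q=ax+r*np.array([np.cos(a),np.sin(a)]); print(((q-p)*1e3).round(1),round(np.degrees(a-y),2)); p=q;y=a
E
python3 arc.py -.04 -.14 -.24 -.34 -.44
```

```text
time: 10.55
tool_pos: [0.6123, 0.1235, 0.2923]
tool_rot: [-3.141, 0.004, -3.085]
contact_force: [0.7, -0.3, 0.5]
opening: 0.0309
t 10.55 mm [-0.8  0.1 -4.3] deg [0.02 0.24 0.02] F [ 0.7 -0.3  0.5] open 0.0309
now ang 0.054 r 0.0829 yaw 0.056 z 0.2923
[-0.8 -7.8] -5.51
[-0.7 -8.2] -5.73
[-1.5 -8. ] -5.73
[-2.3 -7.9] -5.73
[-3.1 -7.6] -5.73
```

```bash
python3 -m creep '[[[-0.8,-7.8,-1,0,0.2,-5.5],[-0.7,-8.2,-1,0,0,-5.7],[-1.5,-8,-1,0,0,-5.7],[-2.3,-7.9,-1,0,0,-5.7],[-3.1,-7.6,-1,0,0,-5.7]]]' 0.5; python3 d.py .6115 .1236 .288 3.198; python3 arc.py -.54 -.64 -.74 -.84 -.94
```

```text
time: 10.97
tool_pos: [0.6043, 0.0858, 0.291]
tool_rot: [3.137, 0.006, 2.687]
contact_force: [-0.7, 1.5, 1.2]
opening: 0.0227
t 10.97 mm [ 7.2 37.8 -3. ] deg [-0.2   0.41 29.25] F [-0.7  1.5  1.2] open 0.0227
now ang -0.418 r 0.0818 yaw -0.454 z 0.291
[-4.4 -8.9] -4.92
[-4.6 -6.8] -5.73
[-5.2 -6.3] -5.73
[-5.8 -5.8] -5.73
[-6.4 -5.2] -5.73
```

```bash
python3 -m creep '[[[-4.4,-8.9,-1,-0.1,0.2,-4.9],[-4.6,-6.8,-1,-0.1,0.2,-5.7],[-5.2,-6.3,-1,0,0,-5.7],[-5.8,-5.8,-1,0,0,-5.7],[-6.4,-5.2,-1,0,0,-5.7]]]' 0.5; python3 d.py .6115 .1236 .288 2.2; python3 arc.py -1.02 -1.1 -1.16 -1.2
```

```text
time: 11.38
tool_pos: [0.5783, 0.0527, 0.2898]
tool_rot: [3.134, 0.006, 2.179]
contact_force: [0.8, 2.3, -0.5]
opening: 0.0229
t 11.38 mm [33.2 70.9 -1.8] deg [0.06 0.55 1.21] F [ 0.8  2.3 -0.5] open 0.0229
now ang -0.937 r 0.0823 yaw -0.963 z 0.2898
[-5.8 -3.6] -3.28
[-5.7 -3.2] -4.58
[-4.4 -2.1] -3.44
[-3.  -1.2] -2.29
```

```bash
python3 -m creep '[[[-5.8,-3.6,-0.5,0,0.3,-3.3],[-5.7,-3.2,-0.5,0,0.3,-4.6],[-4.4,-2.1,-0.5,0,0,-3.4],[-3,-1.2,-0.5,0,0,-2.3],[0,0,0,0,0,0]]]' 0.5; python3 d.py .55 .04 .288 1.785; python3 arc.py -1.27 -1.32 -1.357
```

```text
time: 11.8
tool_pos: [0.5591, 0.042, 0.2911]
tool_rot: [3.135, 0.004, 1.923]
contact_force: [0.3, 0.1, 0.4]
opening: 0.0229
t 11.8 mm [-9.1 -2.  -3.1] deg [ 0.1   0.42 -7.89] F [0.3 0.1 0.4] open 0.0229
now ang -1.205 r 0.0825 yaw -1.219 z 0.2911
[-5.2 -1.3] -2.93
[-3.9 -1.1] -2.86
[-3.  -0.7] -2.12
```

```bash
python3 -m creep '[[[-3.5,-0.9,-1,0,0.2,-2],[-3.5,-0.9,-1,0,0.2,-2],[-3,-0.8,-1,0,0,-2],[-1.5,-0.4,0,0,0,-1.4],[0,0,0,0,0,0]]]' 0.5; python3 d.py .5470 .0388 .288 1.785; python3 arc.py -1.357
```

```text
time: 12.22
tool_pos: [0.5495, 0.0392, 0.2915]
tool_rot: [3.132, 0.004, 1.794]
contact_force: [0.4, -0.6, -1.1]
opening: 0.0228
t 12.22 mm [-2.5 -0.4 -3.5] deg [ 0.12  0.61 -0.52] F [ 0.4 -0.6 -1.1] open 0.0228
now ang -1.326 r 0.0823 yaw -1.348 z 0.2915
[-2.5 -0.3] -0.54
```

```bash
python3 -m creep '[[[-1.5,-0.4,-1,0.1,0.6,-0.5],[-0.8,0,-1,0,0,0],[0,0,0,0,0,0]]]' 0.5; python3 d.py .5470 .0388 .288 1.785; python3 arc.py -1.357
```

```text
time: 12.47
tool_pos: [0.548, 0.0387, 0.2904]
tool_rot: [3.139, 0.001, 1.788]
contact_force: [0.7, -0.1, -0.7]
opening: 0.0226
t 12.47 mm [-1.   0.1 -2.4] deg [ 0.04  0.14 -0.16] F [ 0.7 -0.1 -0.7] open 0.0226
now ang -1.346 r 0.0824 yaw -1.354 z 0.2904
[-1.   0.2] -0.18
```

Run:
```python
from h import *
t=snap('top','pics/top4.png'); s=snap('scene','pics/scene4.png')
W=np.zeros((600,800,3),np.uint8)
W[:320,:400]=cv2.resize(t[165:245,255:355],(400,320),interpolation=3)
W[:,400:]=cv2.resize(s[200:350,300:400],(400,600),interpolation=3)
cv2.imwrite('pics/crop4.png',W)
```

```text
(no output)
```

View pics/crop4.png

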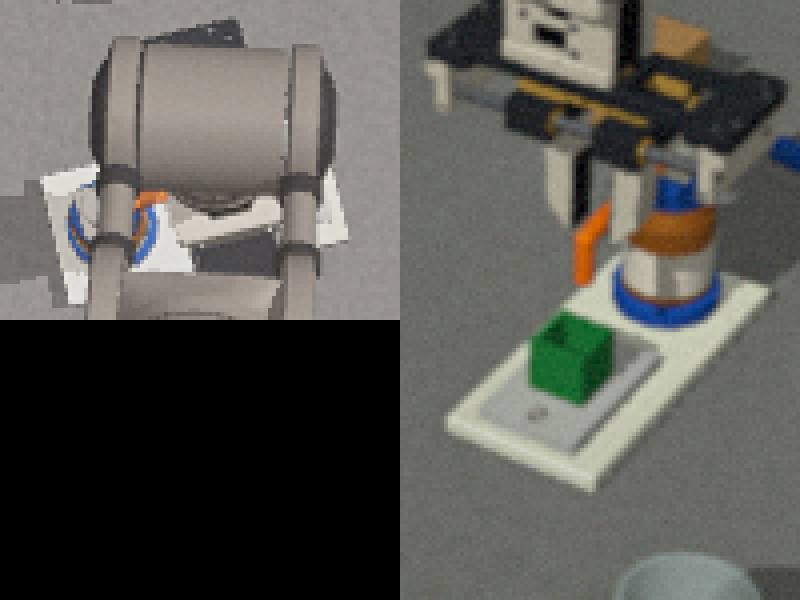

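The spout is between the fingers, with the nozzle bottom at crop (583,278), a little short of the cup. I'll set the tool angle exactly, then close gently to centre the spout.

```bash
python3 -m creep '[[[-1,0.1,-0.5,0,0.1,-0.2],[0,0,0,0,0,0],[0,0,0,0,0,0],[0,0,0,0,0,0],[0,0,0,0,0,0]]]' 0.73 4; python3 d.py .5470 .0388 .288 1.785; python3 arc.py -1.357
```

```text
time: 12.98
tool_pos: [0.5475, 0.0387, 0.2899]
tool_rot: [3.14, 0.001, 1.784]
contact_force: [2.2, 0.7, 0.8]
opening: 0.0125
t 12.98 mm [-0.5  0.1 -1.9] deg [0.06 0.13 0.05] F [2.2 0.7 0.8] open 0.0125
now ang -1.351 r 0.0823 yaw -1.357 z 0.2899
[-0.5  0.2] 0.02
```

```bash
python3 -m creep '[[[0,0,0,0,0,0],[0,0,0,0,0,0],[0,0,0,0,0,0]]]' 0.3 10; python3 d.py .5470 .0388 .288 1.785; python3 -m creep '[[[0,0,15,0,0,0],[0,0,25,0,0,0],[0,0,30,0,0,0],[0,0,30,0,0,0],[0,0,0,0,0,0]]]';python3 -m creep '[[[-5,-40,0,0,0,0],[-5,-40,0,0,0,0],[-5,-40,0,0,0,0],[-5,-40,0,0,0,0],[-5,-40,0,0,0,0]]]'; python3 -m creep '[[[0,-30,0,0,0,0],[0,-20,0,0,0,0],[0,0,0,0,0,0]]]'
python3 - <<'E'
from h import *
t=snap('top','pics/top5.png'); s=snap('scene','pics/scene5.png')
p=[.5531,.0115,-1.356]
for n,im in(('top',t),('scene',s)):
    print(n,'plate',fit(im,n,PL,p,W=(2,1.5),z=.012)); print(n,'cup',fit(im,n,CUP,p,W=(2,1.5),z=.012,chan=green)); print(n,'cupproj',proj(n,[.5531,.0115,.054]),'noz-expected',proj(n,[.5531,.0115,.0895]))
W=np.zeros((600,800,3),np.uint8)
W[:320,:400]=cv2.resize(t[165:245,255:355],(400,320),interpolation=3)
W[:,400:]=cv2.resize(s[200:350,300:400],(400,600),interpolation=3)
cv2.imwrite('pics/crop5.png',W)
E
```

```text
time: 13.23
tool_pos: [0.5467, 0.0387, 0.2894]
tool_rot: [-3.14, 0.001, 1.784]
contact_force: [-0.7, 0.2, -0.8]
opening: 0.0275
t 13.23 mm [ 0.3  0.1 -1.4] deg [ 0.05 -0.07  0.03] F [-0.7  0.2 -0.8] open 0.0275
time: 13.65
tool_pos: [0.5445, 0.0388, 0.3901]
tool_rot: [-3.129, -0.002, 1.785]
contact_force: [1.1, 0.4, 0.5]
opening: 0.0321
time: 14.07
tool_pos: [0.5177, -0.1594, 0.3916]
tool_rot: [-3.133, -0.004, 1.8]
contact_force: [1.1, -0.2, 0.5]
opening: 0.0325
time: 14.32
tool_pos: [0.5151, -0.2187, 0.3902]
tool_rot: [-3.13, -0.003, 1.793]
contact_force: [-0.1, 0.6, -0.2]
opening: 0.0322
top plate (array([ 0.55140309,  0.01071478, -1.36630677]), 59, np.float64(0.26572848532130294))
top cup (array([ 0.55083481,  0.01059154, -1.33065166]), 92, np.float64(0.23898157161047257))
top cupproj [318.79590645 211.06115532] noz-expected [318.88033386 209.55787643]
scene plate (array([ 0.55627592,  0.01764765, -1.36835803]), 66, np.float64(0.3068988249830657))
scene cup (array([ 0.55355126,  0.00875877, -1.37968015]), 84, np.float64(0.25359519727477087))
scene cupproj [343.15495739 282.81527288] noz-expected [343.45051693 270.29735384]
```

View pics/crop5.png

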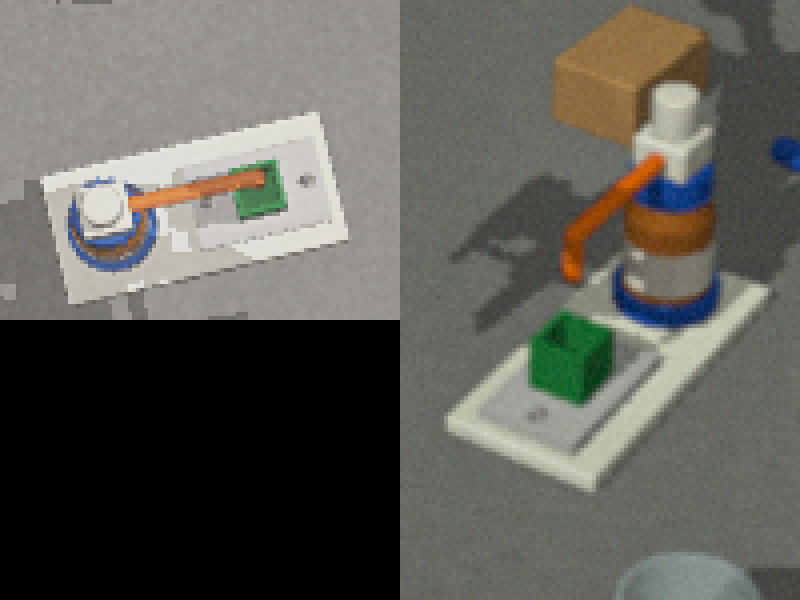

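The nozzle bottom is at scene pixel about (342.6, 269), against (343.4, 270.3) expected over the cup's middle. I'll measure the spout angle and the nozzle numerically.

Run:
```python
from h import *
def om(im): return cv2.inRange(cv2.cvtColor(im,cv2.COLOR_BGR2HSV),(4,150,90),(18,255,255))
for f in('top1','top5'):
    m=om(cv2.imread(f'pics/{f}.png')); m[:165]=0;m[215:]=0;m[:,:262]=0;m[:,335:]=0
    ys,xs=np.nonzero(m); w=np.array([atz('top',x,y,.123)[:2] for x,y in zip(xs,ys)])
    rr=np.hypot(*(w-[.5296,.119]).T); k=(rr>.035)&(rr<.1); w=w[k]
    vx,vy,x0,y0=cv2.fitLine(w.astype(np.float32),2,0,.001,.001).ravel(); a=np.arctan2(vy,vx)
    d=np.array([x0,y0])-[.5296,.119]; print(f,k.sum(),'line angle',a,'bearing of mid',np.arctan2(*d[::-1]),'r max',rr.max())
s=cv2.imread('pics/scene5.png'); m=om(s); m[:,:330]=0;m[:,370:]=0; m[:225]=0;m[285:]=0
ys,xs=np.nonzero(m)
for a in(-1.30,-1.33,-1.356,-1.38,-1.41):
    e=lambda r,z: proj('scene',[.5296+r*np.cos(a),.119+r*np.sin(a),z]).round(1)
    print(a,'noz z.09',e(.11,.09),'z.11',e(.11,.11),'mid80',e(.08,.1225))
for y in range(262,274): 
    q=xs[ys==y]; 
    if len(q): print(y,q.min(),q.max(),q.mean())
for x in(348,350,352,354,356): q=ys[xs==x]; print('col',x,q.mean())
```

```text
top1 78 line angle 0.03937609 bearing of mid 0.05854059829079631 r max 0.11430843747408037
top5 66 line angle -1.3891466 bearing of mid -1.362439270839902 r max 0.11292031904781652
-1.3 noz z.09 [345.8 270.9] z.11 [346.  263.7] mid80 [352.3 252.6]
-1.33 noz z.09 [344.5 270.5] z.11 [344.7 263.3] mid80 [351.4 252.3]
-1.356 noz z.09 [343.4 270.1] z.11 [343.6 262.9] mid80 [350.6 252. ]
-1.38 noz z.09 [342.5 269.7] z.11 [342.6 262.5] mid80 [349.9 251.7]
-1.41 noz z.09 [341.2 269.2] z.11 [341.4 262. ] mid80 [349.  251.4]
262 341 369 356.84615384615387
263 341 369 353.8888888888889
264 341 345 343.0
265 341 345 343.0
266 340 345 342.5
267 340 345 342.5
268 341 345 343.0
269 341 344 342.5
270 342 343 342.5
col 348 254.0
col 350 252.0
col 352 250.0
col 354 248.5
col 356 249.0
```

All estimates put the spout at -1.36 to -1.37, against -1.356 for the dock direction (≤ 1.5 mm at the nozzle). The arm is clear, so I'm handing in.

Run:
```python
from cell import robot
o=robot.observe(); print(o['time'],o['contact_force'],abs(o['qvel']).max()); print(robot.hand_in())
```

```text
14.4167 [-0.0102401   0.24322438 -0.11809174] 0.04191383392486901
the job is handed in; nothing more can be done
None
```

The aluminium plate lies on both pins and has been let go. The dispenser head was then turned clockwise until its nozzle stood over the green cup, and the job was handed in at about 14.4 s.

- **Plate:** the gripper stopped at the expected seated height with about 17 N of reaction. The pictures after release show the plate flat, with a pin end in each hole.
- **Nozzle:** the spout bearing measured -1.362 rad in the top camera and about -1.37 in the scene camera. The target was -1.356, so the nozzle is at most about 1.5 mm off the cup's middle, possibly very slightly past it.
- **Arm:** it was raised and clear of everything when I handed in, with the force reading near zero.
- **Checks that disagreed:**
  - My first scene-camera fit of the stand was about 10 mm off, so I replaced it with a corrected edge fit and an overlay check on the pins.
  - The last scene-camera fit of the plate's outline was 3 to 6 mm off the dock; the top-camera fits of plate and cup and the scene-camera cup fit came within 3 mm.
  - The direct line fit of the spout in the top camera read -1.389, but the same fit read about 0.02 rad low in the first picture too, so I used the bearing of its middle.
- **Not checked:** I did not compare the other bench items before and after. The planned moves kept clear of them, and I saw no unexpected contact forces.

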